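# Heft the sample tins in the transit case and hold up the full one

### The job

The blue transit case holds three identical closed sample tins and only one of them is full: fold its half-open lid up until it stands straight up, without laying it back onto the glassware behind. Then heft the tins one at a time from left to right (as seen from the robot), lifting each straight up clear of its well for a moment and setting the lighter ones back upright in their own wells. Finish with the heaviest tin still in the gripper, held up still and upright above the other two, ready to be taken from you: do not put it down.

Things in the scene. Friction and masses are not known exactly. Their poses are not given: they have to be found in the camera images.
- case: blue plastic transit case fixed to the bench, 145 mm deep (its x), 335 mm long (its y), base 52 mm high. Origin: centre of the underside; x points from its front to its hinged back, y along the row of wells towards the left one, z up. Inside lies a dark foam block, top 44 mm above the bench, with three round wells 64 mm wide and 26 mm deep in a row 105 mm apart; the tins stand in them and rise 46 mm above the rim of the base
- case_lid (a joint): angle of the lid of the case, rad: 0 shut, 1.57 straight up, up to 2.6 laid far back. It starts partly open (about 0.6 to 0.9). The hinge is stiff: the lid stays at any angle it is left at, and takes about 3 to 8 N at its lip to move
- lid_hinge (a point): middle of the lid's hinge axis: at the back top edge of the base, 52 mm above the bench; the axis runs along the case's y
- lid_lip (a point): middle of the free front edge of the lid, 145 mm from the hinge axis. The lid is a hollow hood 56 mm deep with 4 mm walls, open towards the tins; its open rim lies in the plane through the hinge axis and this lip (at 0 rad level at 52 mm, at 1.57 rad upright above the hinge), its closed side lies beyond that plane. Pushing the lip away from the robot raises it, on an arc about the hinge axis
- tin_a_center (a point): one of three identical closed aluminium screw-lid sample tins, an upright cylinder 58 mm in diameter and 80 mm high; this point is its centre, 40 mm above its underside. Which tin stands in which well changes; contents cannot be seen, but one of the three tins is heavier than either of the others by at least 150 g (light ones about 130 to 230 g, the heavy one about 400 to 490 g)
- tin_b_center (a point): one of three identical closed aluminium screw-lid sample tins, an upright cylinder 58 mm in diameter and 80 mm high; this point is its centre, 40 mm above its underside. Which tin stands in which well changes; contents cannot be seen, but one of the three tins is heavier than either of the others by at least 150 g (light ones about 130 to 230 g, the heavy one about 400 to 490 g)
- tin_c_center (a point): one of three identical closed aluminium screw-lid sample tins, an upright cylinder 58 mm in diameter and 80 mm high; this point is its centre, 40 mm above its underside. Which tin stands in which well changes; contents cannot be seen, but one of the three tins is heavier than either of the others by at least 150 g (light ones about 130 to 230 g, the heavy one about 400 to 490 g)
- well_left (a point): where the centre of a tin seated in the left (seen from the robot, the case's +y) well is: on the well's axis, 40 mm above the well's floor and 58 mm above the bench
- well_middle (a point): where the centre of a tin seated in the middle well is: on the well's axis, 40 mm above the well's floor and 58 mm above the bench
- well_right (a point): where the centre of a tin seated in the right (the case's -y) well is: on the well's axis, 40 mm above the well's floor and 58 mm above the bench
- volumetric_flask: loose glass flask with a round belly and long neck, 65 mm wide and 189 mm high, standing behind the case; origin at the centre of its underside. To be left alone
- reagent_bottle_1: loose amber bottle with a blue cap, 70 mm wide and 138 mm high, standing behind the case; origin at the centre of its underside. To be left alone
- measuring_cylinder: loose clear measuring cylinder, 60 mm wide and 204 mm high, standing behind the case; origin at the centre of its underside. To be left alone
There are look-alikes about, which are no part of the job. Leave any yellow look-alike of the part that bears tin_a_center alone.

How it is judged:
On the way, in this order (a step that is already met when the one before it is completed fails the run):
1. the lid stands straight up (within about 12 degrees) (value of joint case_lid between 1.36 and 1.78 rad), for 0.3 s.
2. the tin of the left well is lifted straight up clear of its well, the other two being in theirs (((horizontal distance between tin_a_center and well_left below 0.05 m and height (world z) of tin_a_center above 0.09 m and distance of each of tin_b_center, tin_c_center from where it was at the start of the episode below 0.012 m) or (horizontal distance between tin_b_center and well_left below 0.05 m and height (world z) of tin_b_center above 0.09 m and distance of each of tin_a_center, tin_c_center from where it was at the start of the episode below 0.012 m) or (horizontal distance between tin_c_center and well_left below 0.05 m and height (world z) of tin_c_center above 0.09 m and distance of each of tin_a_center, tin_b_center from where it was at the start of the episode below 0.012 m))), for 0.3 s.
3. the tin of the middle well is lifted straight up clear of its well, the other two being in theirs (((horizontal distance between tin_a_center and well_middle below 0.05 m and height (world z) of tin_a_center above 0.09 m and distance of each of tin_b_center, tin_c_center from where it was at the start of the episode below 0.012 m) or (horizontal distance between tin_b_center and well_middle below 0.05 m and height (world z) of tin_b_center above 0.09 m and distance of each of tin_a_center, tin_c_center from where it was at the start of the episode below 0.012 m) or (horizontal distance between tin_c_center and well_middle below 0.05 m and height (world z) of tin_c_center above 0.09 m and distance of each of tin_a_center, tin_b_center from where it was at the start of the episode below 0.012 m))), for 0.3 s.
4. the tin of the right well is lifted straight up clear of its well, the other two being in theirs (((horizontal distance between tin_a_center and well_right below 0.05 m and height (world z) of tin_a_center above 0.09 m and distance of each of tin_b_center, tin_c_center from where it was at the start of the episode below 0.012 m) or (horizontal distance between tin_b_center and well_right below 0.05 m and height (world z) of tin_b_center above 0.09 m and distance of each of tin_a_center, tin_c_center from where it was at the start of the episode below 0.012 m) or (horizontal distance between tin_c_center and well_right below 0.05 m and height (world z) of tin_c_center above 0.09 m and distance of each of tin_a_center, tin_b_center from where it was at the start of the episode below 0.012 m))), for 0.3 s.
At the end, for the whole second after the job is handed in: The heaviest tin is held in the fingers, still, upright (15 degrees), its centre over 140 mm above the bench; the other two stand in their own wells (moved under 12 mm), each pressing on the case with under 3.1 N, as only the light ones do; the lid stands 78 to 102 degrees from shut (all of step 1 and ((height (world z) of tin_a_center above 0.14 m and angle between tin_a_center's own z axis and vertical below 0.26 rad and contact force between tin_a and the fingers above 1 N and contact force between tin_a and case below 0.1 N and linear speed of each of tin_a, tin_b, tin_c below 0.03 m/s and distance of each of tin_b_center, tin_c_center from where it was at the start of the episode below 0.012 m and angle between each of tin_b_center, tin_c_center's own z axis and vertical below 0.15 rad and contact force between each of tin_b, tin_c and case below 3.1 N) or (height (world z) of tin_b_center above 0.14 m and angle between tin_b_center's own z axis and vertical below 0.26 rad and contact force between tin_b and the fingers above 1 N and contact force between tin_b and case below 0.1 N and linear speed of each of tin_b, tin_a, tin_c below 0.03 m/s and distance of each of tin_a_center, tin_c_center from where it was at the start of the episode below 0.012 m and angle between each of tin_a_center, tin_c_center's own z axis and vertical below 0.15 rad and contact force between each of tin_a, tin_c and case below 3.1 N) or (height (world z) of tin_c_center above 0.14 m and angle between tin_c_center's own z axis and vertical below 0.26 rad and contact force between tin_c and the fingers above 1 N and contact force between tin_c and case below 0.1 N and linear speed of each of tin_c, tin_a, tin_b below 0.03 m/s and distance of each of tin_a_center, tin_b_center from where it was at the start of the episode below 0.012 m and angle between each of tin_a_center, tin_b_center's own z axis and vertical below 0.15 rad and contact force between each of tin_a, tin_b and case below 3.1 N))); the arm keeps its last pose, push and grip.
It fails at once if the lid is laid back (beyond about 115 degrees) (value of joint case_lid above 2 rad).
It fails at once if a tin is tipped over (more than 40 degrees) (angle between any of tin_a_center, tin_b_center, tin_c_center's own z axis and vertical above 0.7 rad).
It fails at once if the glassware behind the case is disturbed (moved more than 25 mm) (distance of any of volumetric_flask, reagent_bottle_1, measuring_cylinder from where it was at the start of the episode above 0.025 m).
It also fails if it takes over 64 s, if anything falls off the work surface, if the arm or the gripper's body presses on something with over 40 N, if the wrist force passes 120 N, or if a joint passes its speed limit or range.

### The arm

A 7-joint arm with a two-finger parallel gripper is mounted at the origin on a cart in front of the work surface, level with it; the furniture and walls round the work are solid. World frame = base frame: x ahead of the robot, y to its left, z up, the work surface at z = 0. Lengths are in m, angles in rad, forces in N, time in s.
With the tool pointing down it reaches from about 0.35 to 0.775 m from the base axis. Payload 3.1 kg.
Tool frame: the origin (TCP) lies on the centre line of the jaws, within the pads' length; the fingertips stand 22 mm ahead of it and the grasp point (between the pads) lies 3 mm ahead of it; z points along the fingers, y is the line along which they close (so a half turn about z gives the same grasp; the last joint's range is limited). The gripper opens to 85 mm and grips with 20 to 120 N. Pads are 22 mm wide; open, the fingers measure 114 mm over their backs; the gripper's body (76 mm by 85 mm) begins 54 mm behind the grasp point. The pads swing forward as they close: fully open they stand 13 mm farther back than shut.
Start: joints at [-1.323, 0.311, 0.014, 1.512, -0.004, 1.319, -0.027], TCP at [0.157, 0.527, 0.253] pointing down, gripper open.
Joint ranges: [-2.7, 2.7], [-0.3, 1.91], [-1.27, 1.3], [0.12, 2.57], [-1.44, 4.58], [0.2, 2.03], [-3.05, 3.05]. Speed limits (rad/s): [2.79, 2.79, 3.14, 3.14, 3.14, 3.14, 3.14].

### API

Orientations are given as a 3x3 rotation matrix whose columns are the frame's x, y, z axes.
In Python, from rig import robot, vision, silhouettes gives the robot as it stands.
- The arm moves only by the tool servo_tool, never from a script. Its argument "steps" is one flat list of numbers, 7 for each row, row after row: the finger opening in m, from 0 to 0.0854, then the shift along the tool's x, y, z in m, then the turn, a rotation vector about the tool's x, y, z in degrees. In form: [gripper, x, y, z, rx, ry, rz, gripper, x, y, z, rx, ry, rz, ...]. A call has 1 to 20 rows; each row shifts and turns the commanded pose from where the row before left it, along the tool's axes as they then stand; what a row does not reach is not made up. A row lasts 1/10 s, in which the tool goes at most 50 mm and 8.59 degrees, less where a joint would pass 70% of its speed; a pose out of reach is approached as far as the arm can. A call with a gripper value outside its range is refused whole. The fingers move at their own pace and stop on an object; "squeeze" is the grip in N (left out, the last holds). Time passes only in rows, so rows that do not move let the fingers close. It gives the time, the measured TCP pose, the force, the opening and the grip force at its end, in the units of the state.
- robot.observe(): the state, without advancing time (a new reading comes with each control period).
- vision.camera(name): name is "scene" or "top" or "wrist"; returns the picture (480x640x3 uint8, blue, green, red); there is no depth.
- vision.camera_params(name): a dict with "fx", "fy", "cx", "cy" (pixels), "position" and "orientation" of the camera in the world; the wrist camera has in their place "T_tool_cam" (4x4, takes a point from camera to tool coordinates, whose origin is the TCP and whose axes are the flange's). Camera axes: x right, y down, z forward; pixel columns grow to the right and rows downward; lengths in m; the calibration is good to about 2 mm. The wrist camera is an equidistant fisheye: a pixel r from the principal point sees the ray r / f radians off the axis. A picture is of the moment at which its call begins: read the wrist's pose just before it. camera_params takes no time and is no camera call.
- robot.close_job(): hands the job in; it is judged then, once.
Trained networks look in the newest picture that a camera, given by its name, has taken for a name from the list of things; names that differ only in an ending like _2 or _b are one class to them, and where a whole thing is asked for, a point or a joint stands for the part that bears it (a point fixed in the world has none). Each returns a list of dicts, best first, with "confidence" (0 to 1); they miss things now and then, are a little off and sometimes report something else, mostly with a low value. They report only what shows in the picture. A call takes as long as a camera call. They do not tell look-alikes from the thing itself.
- silhouettes(query, camera): "region" (480x640 bool, what is visible of it) and "bbox" ([centre column, centre row, width, height] in pixels, round what is visible of it).
The state is a dict: "clock": time; "joint_pos": joint angles; "joint_vel": joint speeds; "tau": joint torques, N m; "position": TCP position; "tcp_rot": TCP orientation; "contact_force": force on the tool from outside, world axes, zero at the start; "ft_torque": the same for the moment, N m; "gripper_width": opening from 0.0 (shut) to 1.0 (fully open); "grasp_force": force on a finger pad.
Only numpy, scipy, OpenCV 4.12 (cv2) and the standard library are available. Lean on these libraries where they do the work, as an engineer would, in place of code of your own. Each camera call takes 0.05 s, during which the arm holds its last target. There are 200 camera calls.

## Working session

There is one attempt and no reset: what is moved stays moved. The work goes in short steps, Python scripts to look and compute and a tool call to move; the robot and the scene stay as the last step left them, time stands still between calls to the robot, and variables do not carry over. Pictures are saved under pics/ and viewed, at most 10 in all, crops included, and the job is handed in when it is done.

Besides the shell and the picture viewer there is one more tool, called as name(argument=value, ...) on one line, values as JSON. servo_tool: Moves the arm, as the interface text tells. Its arguments: {"type":"object","properties":{"steps":{"type":"array","items":{"type":"number"}},"squeeze":{"type":"number"}},"required":["steps"]}

```bash
ls; mkdir -p pics
python3 - <<'E'
from rig import robot, vision, silhouettes
import cv2,numpy as np
s=robot.observe(); print({k:np.round(v,3).tolist() for k,v in s.items()})
a=vision.camera("scene");cv2.imwrite("pics/s0.png",a)
b=vision.camera("top");cv2.imwrite("pics/t0.png",b)
for n in("scene","top"):
    p=vision.camera_params(n);print(n,{k:np.round(v,4).tolist() for k,v in p.items()})
    for q in("case","tin_a_center","case_lid"):
        for d in silhouettes(q,n): print(n,q,round(d["confidence"],2),np.round(d["bbox"],1))
print(vision.camera_params("wrist"))
E
```

```text
pics
{'clock': 0.0, 'joint_pos': [-1.323, 0.312, 0.014, 1.513, -0.004, 1.319, -0.027], 'joint_vel': [-0.0, -0.001, 0.001, 0.0, 0.002, 0.001, 0.002], 'tau': [-0.0, -37.992, 0.146, -23.059, 0.012, 0.014, -0.0], 'position': [0.157, 0.526, 0.252], 'tcp_rot': [[-0.958, 0.286, -0.001], [0.286, 0.958, -0.002], [-0.0, -0.002, -1.0]], 'contact_force': [-0.133, 0.42, -0.001], 'ft_torque': [0.03, -0.008, 0.053], 'grasp_force': 0.0, 'gripper_width': 1.005}
scene {'fx': 454.8989, 'fy': 454.8989, 'cx': 321.5945, 'cy': 238.663, 'position': [0.1702, 0.4657, 0.6146], 'orientation': [[-0.8219, -0.3576, 0.4435], [-0.5693, 0.5437, -0.6167], [-0.0206, -0.7593, -0.6504]]}
scene case 0.58 [329.4 237.2 187.  202.7]
scene tin_a_center 0.59 [318.9 208.9 170.5 146.9]
scene tin_a_center 0.57 [392.6 309.5  40.4  59.3]
scene case_lid 0.64 [319.1 207.7 167.9 146.7]
top {'fx': 510.4166, 'fy': 510.4166, 'cx': 326.04, 'cy': 237.2308, 'position': [0.4306, -0.0804, 0.9043], 'orientation': [[-0.0097, -0.9914, 0.1308], [-0.9999, 0.0107, 0.0073], [-0.0087, -0.1307, -0.9914]]}
top case 0.8 [330.7 249.9 241.  116.5]
top tin_a_center 0.73 [388.  152.3  42.3  57.8]
top tin_a_center 0.6 [265.4 275.2  27.7  12.5]
top case_lid 0.94 [329.6 227.5 241.1  83.7]
{'fx': 371.64829954431775, 'fy': 371.64829954431775, 'cx': 314.31411978344147, 'cy': 238.05473750815136, 'T_tool_cam': array([[ 6.11978378e-04, -9.63458846e-01, -2.67855702e-01,
         6.73272992e-02],
       [ 9.99999811e-01,  5.73277588e-04,  2.22690420e-04,
        -5.67385703e-04],
       [-6.09973841e-05, -2.67855788e-01,  9.63459015e-01,
        -1.20946462e-01],
       [ 0.00000000e+00,  0.00000000e+00,  0.00000000e+00,
         1.00000000e+00]])}
```

View pics/s0.png

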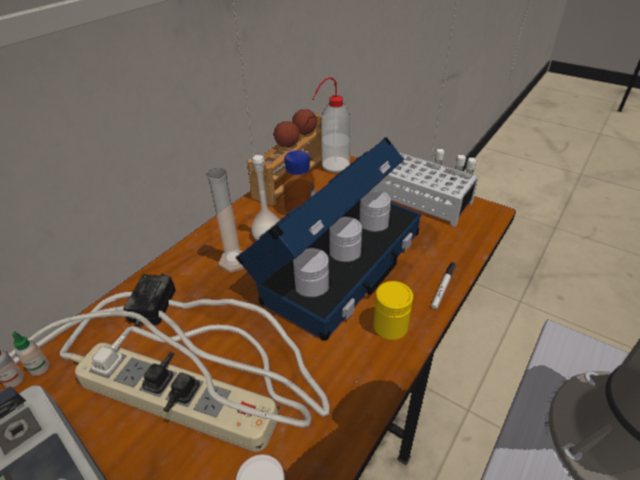

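View pics/t0.png

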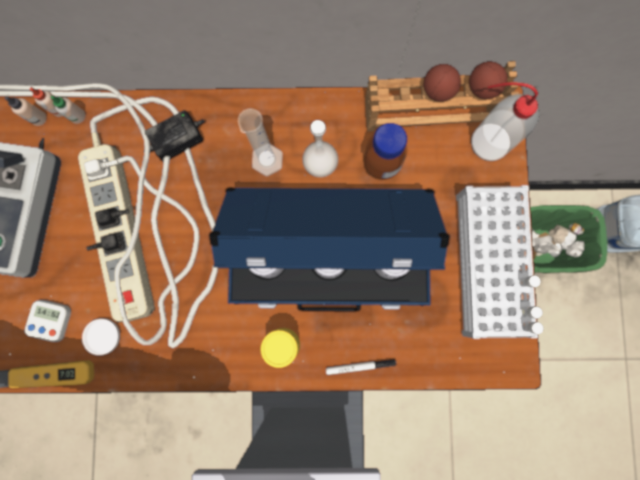

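```bash
cat > h.py <<'E'
import numpy as np
from rig import robot, vision, silhouettes
def ray(n,u,v):
    p=vision.camera_params(n);R=np.array(p["orientation"]);o=np.array(p["position"])
    return o,R@np.array([(u-p["cx"])/p["fx"],(v-p["cy"])/p["fy"],1])
def atz(n,u,v,z):
    o,d=ray(n,u,v);return o+d*(z-o[2])/d[2]
def proj(n,P):
    p=vision.camera_params(n);q=np.array(p["orientation"]).T@(np.array(P)-p["position"])
    return np.array([p["fx"]*q[0]/q[2]+p["cx"],p["fy"]*q[1]/q[2]+p["cy"]])
E
python3 - <<'E'
from h import *
import cv2
for u,v in((229,302),(430,303)): print("front top corner",atz("top",u,v,.052).round(4))
for u,v in((311,258),(345,226),(375,196)): print("tin top",atz("scene",u,v,.098).round(4))
for u,v in((267,158),(320,160),(385,172)): print("glass",atz("top",u,v,.02).round(3))
b=cv2.imread("pics/t0.png")[170:320,190:470];a=cv2.imread("pics/s0.png")[130:350,220:440]
b=cv2.resize(b,None,fx=2,fy=2,interpolation=3);a=cv2.resize(a,(560,300*560//300))[:]
cv2.imwrite("pics/c0.png",cv2.resize(cv2.imread("pics/s0.png")[130:350,220:440],(600,600)))
cv2.imwrite("pics/c1.png",cv2.resize(cv2.imread("pics/t0.png")[170:320,190:470],(784,420)))
E
```

```text
front top corner [0.4364 0.088  0.052 ]
front top corner [ 0.4315 -0.2449  0.052 ]
tin top [0.509  0.0263 0.098 ]
tin top [ 0.5071 -0.076   0.098 ]
tin top [ 0.5081 -0.1866  0.098 ]
glass [0.691 0.03  0.02 ]
glass [ 0.686 -0.064  0.02 ]
glass [ 0.663 -0.18   0.02 ]
```

View pics/c0.png

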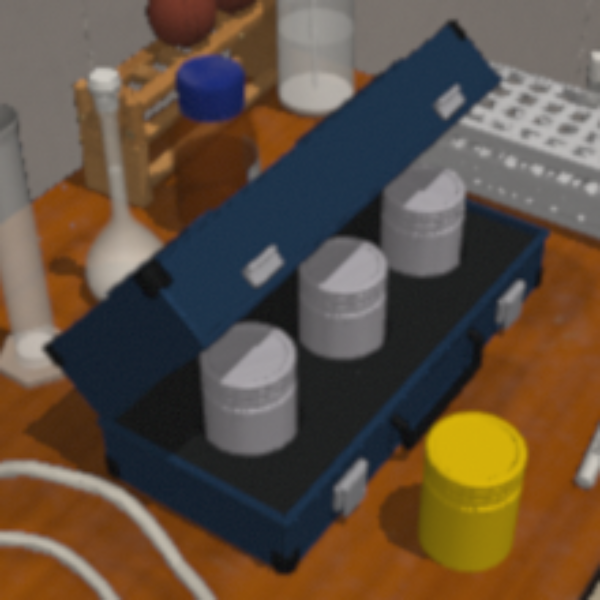

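View pics/c1.png

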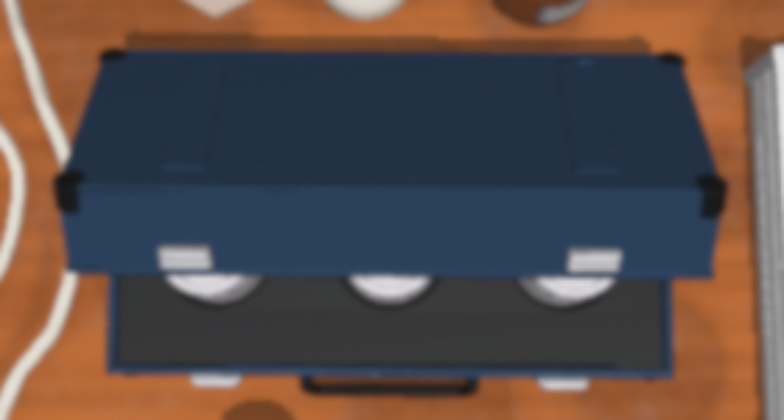

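The scene view shows three grey tins in the case, with tops near (311,258), (345,226) and (375,196). The yellow tin at (392,310) stands in front of the case and is the look-alike, so I leave it alone. In the top view the lid lip is at row ~268, columns 214 to 444.

servo_tool(steps=[0,0,0,0,0,0,-8.3,0,0,0,0,0,0,-8.3,0,-0.017,-0.038,0,0,0,0,0,-0.017,-0.038,0,0,0,0,0,-0.017,-0.038,0,0,0,0,0,-0.017,-0.038,0,0,0,0,0,-0.017,-0.038,0,0,0,0,0,-0.017,-0.038,0,0,0,0,0,-0.017,-0.038,0,0,0,0,0,-0.017,-0.038,0,0,0,0,0,-0.017,-0.038,0,0,0,0,0,-0.017,-0.038,0,0,0,0,0,-0.017,-0.038,0,0,0,0,0,-0.017,-0.038,0,0,0,0,0,-0.017,-0.038,0,0,0,0,0,-0.017,-0.038,0,0,0,0,0,-0.017,-0.038,0,0,0,0,0,-0.017,-0.038,0,0,0,0,0,0,0,0,0,0,0])

```text
clock: 2.3
position: [0.4303, -0.0875, 0.254]
tcp_rot: [[-1.0, 0.011, 0.003], [0.011, 1.0, -0.005], [-0.003, -0.005, -1.0]]
contact_force: [0.1, 0.2, 1.2]
gripper_width: 0.0
grasp_force: 0.0
```

Run:
```python
from h import *
for a in np.arange(.55,1,.05): print(round(a,2),[proj("top",[.5785-.145*np.cos(a),-.0785+s*.1675,.052+.145*np.sin(a)]).round(1).tolist() for s in(1,-1)],[proj("scene",[.5785-.145*np.cos(a),-.0785+s*.1675,.052+.145*np.sin(a)]).round(1).tolist() for s in(1,-1)])
s=robot.observe();print(s["clock"],s["position"],s["tcp_rot"].round(3).tolist(),s["joint_pos"].round(2))
```

```text
0.55 [[218.6, 289.5], [439.8, 287.3]] [[315.2, 281.1], [415.1, 177.2]]
0.6 [[217.8, 286.7], [440.6, 284.5]] [[312.9, 277.2], [413.6, 173.9]]
0.65 [[217.0, 283.7], [441.3, 281.5]] [[310.4, 273.2], [411.9, 170.7]]
0.7 [[216.2, 280.5], [442.0, 278.2]] [[307.8, 269.3], [410.1, 167.5]]
0.75 [[215.5, 277.1], [442.7, 274.8]] [[305.0, 265.4], [408.1, 164.3]]
0.8 [[214.7, 273.4], [443.3, 271.1]] [[302.1, 261.5], [406.0, 161.2]]
0.85 [[214.1, 269.6], [443.9, 267.2]] [[299.0, 257.7], [403.8, 158.2]]
0.9 [[213.4, 265.5], [444.5, 263.1]] [[295.8, 253.9], [401.4, 155.3]]
0.95 [[212.8, 261.3], [445.0, 258.9]] [[292.4, 250.2], [398.9, 152.4]]
2.3 [ 0.43028124 -0.08748316  0.25401757] [[-1.0, 0.011, 0.003], [0.011, 1.0, -0.005], [-0.003, -0.005, -1.0]] [-0.53  0.08  0.74  1.81 -0.05  1.26  1.79]
```

servo_tool(steps=[0,0,0,0.03,0,0,0,0,0,0,0.03,0,0,0,0,0,0,0.028,0,0,0,0,-0.01,0,0,0,0,0,0,-0.01,0,0,0,0,0,0,-0.01,0,0,0,0,0,0,-0.01,0,0,0,0,0,0,-0.008,0,-0.001,0,0,0,0,-0.008,0,-0.001,0,0,0,0,-0.008,0,-0.001,0,0,0,0,-0.008,0,-0.001,0,0,0,0,-0.008,0,-0.001,0,0,0,0,-0.008,0,-0.001,0,0,0,0,-0.008,0,-0.001,0,0,0,0,-0.008,0,0,0,0,0,0,-0.008,0,0,0,0,0,0,-0.008,0,0,0,0,0,0,0,0,0,0,0,0])

```text
clock: 4.1
position: [0.5558, -0.0822, 0.1791]
tcp_rot: [[-1.0, -0.001, 0.015], [-0.001, 1.0, -0.002], [-0.015, -0.002, -1.0]]
contact_force: [-2.2, 0.9, 19.3]
gripper_width: 0.003
grasp_force: 0.0
```

Run:
```python
from h import *
import cv2
a=vision.camera("scene");b=vision.camera("top")
cv2.imwrite("pics/m1.png",np.hstack([cv2.resize(a[100:350,200:450],(400,400)),cv2.resize(b[120:320,190:470][:, 40:240],(400,400))]))
for q in(1.2,1.3,1.4,1.5,1.57): print(q,[proj("scene",[.5785-.145*np.cos(q),-.0785+s*.1675,.052+.145*np.sin(q)]).round(1).tolist() for s in(1,-1)])
```

```text
1.2 [[274.5, 233.6], [384.8, 140.0]]
1.3 [[267.0, 227.9], [378.7, 136.0]]
1.4 [[259.5, 222.9], [372.4, 132.7]]
1.5 [[252.0, 218.7], [366.0, 130.0]]
1.57 [[246.9, 216.3], [361.5, 128.5]]
```

View pics/m1.png

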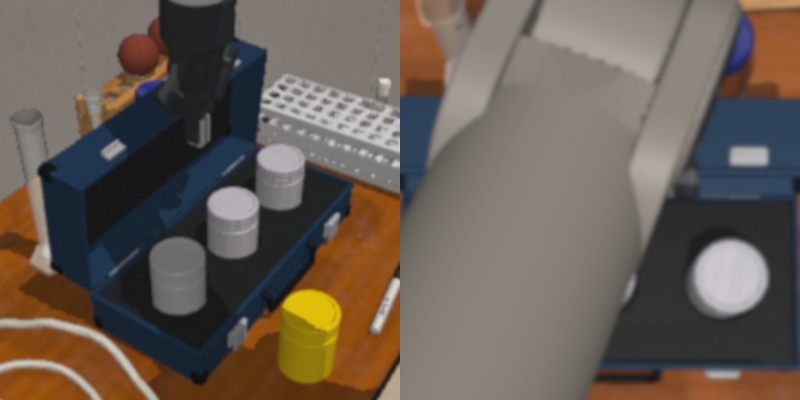

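The left part of the picture (scene view) shows the lid nearly upright: the lip runs from crop (90,185) to (267,47), about 1.49 rad. All three tins are still seated. I'll back off and move above the left tin.

servo_tool(steps=[0,0.015,0,0,0,0,0,0,0.02,0,0,0,0,0,0.085,0.018,0.02,-0.005,0,0,0,0.085,0,0.03,0,0,0,0,0.085,0,0.03,0,0,0,0,0.085,0,0.029,0,0,0,0,0.085,0,0,0,0,0,0,0.085,0,0,0,0,0,0])

```text
clock: 5.0
position: [0.4974, 0.0291, 0.1778]
tcp_rot: [[-1.0, -0.003, 0.002], [-0.003, 1.0, -0.0], [-0.002, -0.0, -1.0]]
contact_force: [-0.4, -0.6, 0.4]
gripper_width: 0.991
grasp_force: 0.0
```

Run:
```python
from h import *
import cv2
from scipy.optimize import least_squares
s=robot.observe();print(s["clock"],s["position"].round(4),s["tcp_rot"].round(3).tolist(),s["contact_force"].round(2))
w=vision.camera("wrist");a=vision.camera("scene");b=vision.camera("top")
cv2.imwrite("pics/w2.png",np.vstack([np.hstack([cv2.resize(w,(400,300)),cv2.resize(a,(400,300))]),np.hstack([cv2.resize(b[150:330,190:470],(400,257))]*2)[:,:800]]))
cyl=np.array([[.029*np.cos(t),.029*np.sin(t),z] for t in np.linspace(0,6.283,60) for z in(-.04,.04)])
for n in("scene","top"):
  for d in silhouettes("tin_a_center",n):
    u,v,W,H=d["bbox"]
    print(n,round(d["confidence"],2),np.round(d["bbox"],1),"topcentre",atz(n,u,v-H/2+ (0.5*.5*W),.098).round(3) if n=="scene" else atz(n,u,v,.09).round(3))
p=vision.camera_params("wrist");T=np.array(p["T_tool_cam"])
for d in silhouettes("tin_a_center","wrist"):
    u,v,W,H=d["bbox"];x=np.array([u-p["cx"],v-p["cy"]]);r=np.linalg.norm(x);th=r/p["fx"]
    dr=np.r_[np.sin(th)*x/r,np.cos(th)]
    dw=s["tcp_rot"]@T[:3,:3]@dr;o=s["position"]+s["tcp_rot"]@T[:3,3]
    print("wrist",round(d["confidence"],2),np.round(d["bbox"]),(o+dw*(.09-o[2])/dw[2]).round(3))
```

```text
5.0 [0.4974 0.0291 0.1778] [[-1.0, -0.003, 0.002], [-0.003, 1.0, -0.0], [-0.002, -0.0, -1.0]] [-0.4  -0.61  0.37]
scene 0.97 [392.  310.2  39.2  54.6] topcentre [0.36  0.021 0.098]
scene 0.78 [310.1 271.6  40.3  50.3] topcentre [0.512 0.024 0.098]
top 0.9 [280.9 347.2  39.5  39.7] topcentre [ 0.365 -0.002  0.09 ]
top 0.55 [333.1 240.8 237.7 144.6] topcentre [ 0.532 -0.086  0.09 ]
wrist 0.64 [276.  46. 100.  89.] [0.377 0.007 0.09 ]
wrist 0.6 [311. 262.  94. 118.] [0.503 0.026 0.09 ]
```

View pics/w2.png

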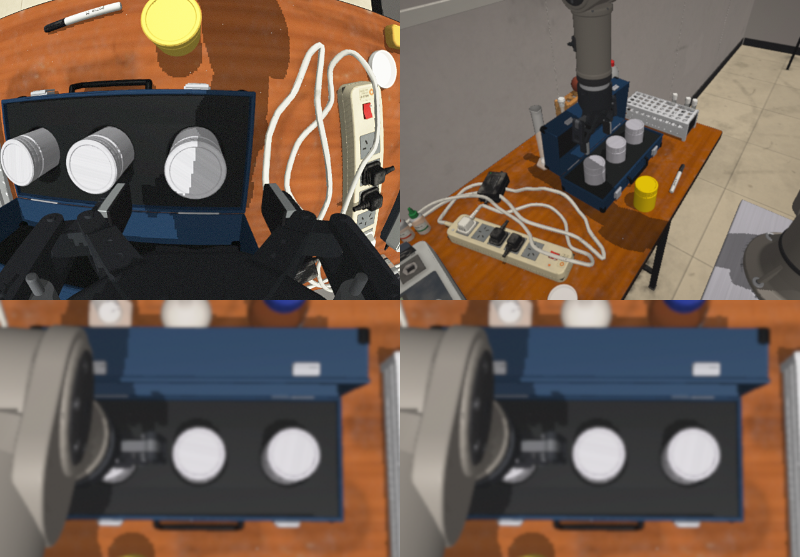

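The wrist view shows the left, middle and right tin tops at about (312,272), (158,272) and (46,261). The yellow look-alike stands apart at (275,42). In the top view the middle and right tops are at (329,258) and (394,258), and the lid is upright.

```bash
cat >> h.py <<'E'
def wr(s,u,v,z):
    p=vision.camera_params("wrist");T=np.array(p["T_tool_cam"])
    x=np.array([u-p["cx"],v-p["cy"]]);r=np.linalg.norm(x);th=r/p["fx"]
    dw=s["tcp_rot"]@T[:3,:3]@np.r_[np.sin(th)*x/r,np.cos(th)];o=s["position"]+s["tcp_rot"]@T[:3,3]
    return o+dw*(z-o[2])/dw[2]
E
python3 - <<'E'
from h import *
s=robot.observe()
for q in((312,272),(158,272),(46,261)): print(wr(s,*q,.098).round(4))
for q in((329.3,257.8),(394.4,258.5)): print(atz("top",*q,.098).round(4))
E
```

```text
[0.5049 0.0249 0.098 ]
[ 0.5061 -0.0697  0.098 ]
[ 0.5009 -0.1611  0.098 ]
[ 0.504  -0.0793  0.098 ]
[ 0.5018 -0.1823  0.098 ]
```

servo_tool(steps=[0.085,-0.008,-0.003,0.02,0,0,0,0.085,0,0,0.025,0,0,0,0.085,0,0,0.025,0,0,0,0.085,0,0,0.02,0,0,0,0.085,0,0,0.01,0,0,0,0.085,0,0,0,0,0,0,0.05,0,0,0,0,0,0,0.05,0,0,0,0,0,0,0.05,0,0,0,0,0,0,0.05,0,0,0,0,0,0], squeeze=40)

```text
clock: 6.3
position: [0.5056, 0.0253, 0.0788]
tcp_rot: [[-1.0, -0.0, 0.003], [-0.0, 1.0, 0.001], [-0.003, 0.001, -1.0]]
contact_force: [-0.7, 0.8, 6.5]
gripper_width: 0.668
grasp_force: 43.1
```

servo_tool(steps=[0.05,0,0,-0.01,0,0,0,0.05,0,0,-0.015,0,0,0,0.05,0,0,-0.02,0,0,0,0.05,0,0,-0.015,0,0,0,0.05,0,0,0,0,0,0,0.05,0,0,0,0,0,0,0.05,0,0,0,0,0,0,0.05,0,0,0,0,0,0,0.05,0,0,0,0,0,0,0.05,0,0,0,0,0,0,0.05,0,0,0,0,0,0,0.05,0,0,0,0,0,0])

```text
clock: 7.5
position: [0.5041, 0.0251, 0.1372]
tcp_rot: [[-1.0, 0.0, -0.0], [0.0, 1.0, -0.0], [0.0, -0.0, -1.0]]
contact_force: [-1.1, -0.4, -1.3]
gripper_width: 0.669
grasp_force: 43.4
```

Run:
```python
from h import *
import cv2
f=[]
for i in range(4):
    s=robot.observe();f.append(s["contact_force"]);vision.camera("wrist")
print(np.round(f,2).tolist(),s["position"],s["clock"])
```

```text
[[-1.07, -0.42, -1.27], [-0.15, 0.68, -1.92], [-0.51, 0.57, -1.94], [1.07, 0.18, -0.65]] [0.50416801 0.02508156 0.13732193] 7.65
```

That tin weighs about 1.4 N, so it is a light one. I'll set it back and go to the middle.

servo_tool(steps=[0.05,0,0,0.02,0,0,0,0.05,0,0,0.02,0,0,0,0.05,0,0,0.01,0,0,0,0.05,0,0,0.006,0,0,0,0.05,0,0,0.003,0,0,0,0.05,0,0,0,0,0,0,0.085,0,0,0,0,0,0,0.085,0,0,0,0,0,0,0.085,0,0,0,0,0,0,0.085,0,0,0,0,0,0,0.085,0,0,-0.02,0,0,0,0.085,0,0,-0.03,0,0,0,0.085,0,0,-0.03,0,0,0,0.085,0,0,-0.02,0,0,0,0.085,0,-0.035,0,0,0,0,0.085,0,-0.035,0,0,0,0,0.085,0,-0.034,0,0,0,0,0.085,0,0,0,0,0,0,0.085,0,0,0,0,0,0])

```text
clock: 9.6
position: [0.504, -0.0799, 0.1784]
tcp_rot: [[-1.0, 0.003, 0.0], [0.003, 1.0, 0.0], [-0.0, 0.0, -1.0]]
contact_force: [1.0, 0.6, 0.1]
gripper_width: 0.996
grasp_force: 0.0
```

Run:
```python
from h import *
import cv2
s=robot.observe();print(s["clock"],s["position"].round(4),s["contact_force"].round(2))
w=vision.camera("wrist");a=vision.camera("scene")
cv2.imwrite("pics/w3.png",np.hstack([cv2.resize(w,(400,300)),cv2.resize(a[130:318,220:470],(400,300))]))
for d in silhouettes("tin_a_center","wrist"): print(round(d["confidence"],2),np.round(d["bbox"]),wr(s,*d["bbox"][:2],.09).round(4))
```

```text
9.6 [ 0.504  -0.0799  0.1784] [0.96 0.58 0.1 ]
0.77 [438.  43. 112.  84.] [ 0.3778 -0.0085  0.09  ]
0.72 [470. 252. 104. 110.] [0.5039 0.0171 0.09  ]
```

View pics/w3.png

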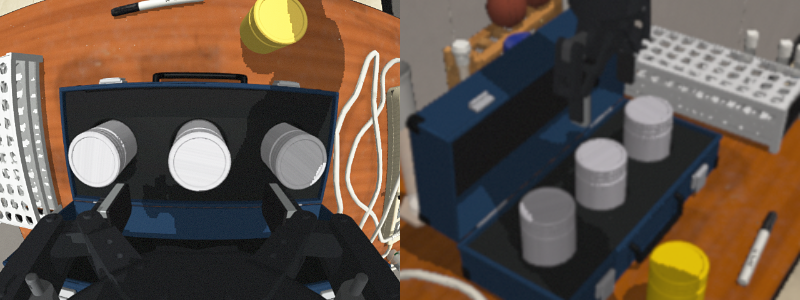

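The left tin is back upright in its well. The middle tin's top is at (320,258) in the wrist view, centred between the fingers, so I'll grasp and heft it.

servo_tool(steps=[0.085,-0.001,0.001,0.03,0,0,0,0.085,0,0,0.03,0,0,0,0.085,0,0,0.03,0,0,0,0.085,0,0,0.01,0,0,0,0.085,0,0,0,0,0,0,0.05,0,0,0,0,0,0,0.05,0,0,0,0,0,0,0.05,0,0,0,0,0,0,0.05,0,0,0,0,0,0,0.05,0,0,-0.01,0,0,0,0.05,0,0,-0.015,0,0,0,0.05,0,0,-0.02,0,0,0,0.05,0,0,-0.015,0,0,0,0.05,0,0,0,0,0,0,0.05,0,0,0,0,0,0,0.05,0,0,0,0,0,0,0.05,0,0,0,0,0,0,0.05,0,0,0,0,0,0,0.05,0,0,0,0,0,0,0.05,0,0,0,0,0,0])

```text
clock: 11.75
position: [0.505, -0.0779, 0.1381]
tcp_rot: [[-1.0, 0.0, -0.0], [0.0, 1.0, -0.0], [0.0, -0.0, -1.0]]
contact_force: [0.1, 0.4, -1.8]
gripper_width: 0.669
grasp_force: 43.2
```

Run:
```python
from h import *
f=[]
for i in range(5):
    s=robot.observe();f.append(s["contact_force"][2]);vision.camera("wrist")
print(np.round(f,2).tolist(),s["position"],s["clock"],s["grasp_force"],s["gripper_width"])
```

```text
[-1.8, -1.53, -0.99, -2.53, -1.14] [ 0.50517453 -0.07791081  0.13830528] 11.95 43.190361857414246 0.6670625938983635
```

This one weighs about 1.6 N, also light. I'll put it back and move over the right tin.

servo_tool(steps=[0.05,0,0,0.02,0,0,0,0.05,0,0,0.02,0,0,0,0.05,0,0,0.01,0,0,0,0.05,0,0,0.006,0,0,0,0.05,0,0,0.003,0,0,0,0.05,0,0,0,0,0,0,0.085,0,0,0,0,0,0,0.085,0,0,0,0,0,0,0.085,0,0,0,0,0,0,0.085,0,0,0,0,0,0,0.085,0,0,-0.02,0,0,0,0.085,0,0,-0.03,0,0,0,0.085,0,0,-0.03,0,0,0,0.085,0,0,-0.02,0,0,0,0.085,0.001,-0.035,0,0,0,0,0.085,0.001,-0.035,0,0,0,0,0.085,0,-0.035,0,0,0,0,0.085,0,0,0,0,0,0,0.085,0,0,0,0,0,0])

```text
clock: 13.9
position: [0.5028, -0.184, 0.1793]
tcp_rot: [[-1.0, 0.003, 0.0], [0.003, 1.0, 0.0], [-0.0, 0.0, -1.0]]
contact_force: [0.6, 0.0, -0.4]
gripper_width: 0.993
grasp_force: 0.0
```

Run:
```python
from h import *
import cv2
s=robot.observe();print(s["clock"],s["position"].round(4),s["contact_force"].round(2))
w=vision.camera("wrist");a=vision.camera("scene")
cv2.imwrite("pics/w4.png",np.hstack([cv2.resize(w,(400,300)),cv2.resize(a[130:318,220:470],(400,300))]))
```

```text
13.9 [ 0.5028 -0.184   0.1793] [ 0.58  0.03 -0.35]
```

View pics/w4.png

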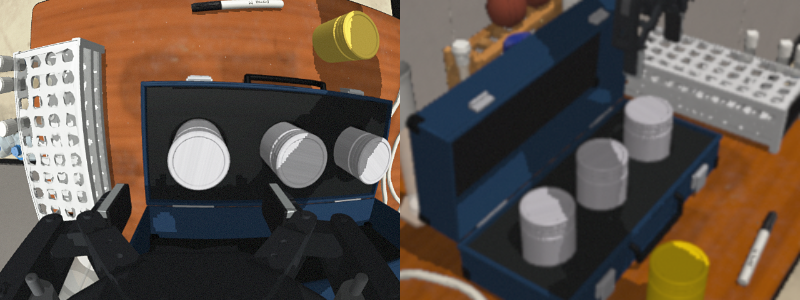

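The right tin is centred at (318,256) in the wrist view, and the other two are seated.

servo_tool(steps=[0.085,-0.001,0,0.03,0,0,0,0.085,0,0,0.03,0,0,0,0.085,0,0,0.03,0,0,0,0.085,0,0,0.01,0,0,0,0.085,0,0,0,0,0,0,0.05,0,0,0,0,0,0,0.05,0,0,0,0,0,0,0.05,0,0,0,0,0,0,0.05,0,0,0,0,0,0,0.05,0,0,-0.01,0,0,0,0.05,0,0,-0.02,0,0,0,0.05,0,0,-0.02,0,0,0,0.05,0,0,-0.02,0,0,0,0.05,0,0,-0.02,0,0,0,0.05,0,0,-0.02,0,0,0,0.05,0,0,0,0,0,0,0.05,0,0,0,0,0,0,0.05,0,0,0,0,0,0,0.05,0,0,0,0,0,0,0.05,0,0,0,0,0,0], squeeze=50)

```text
clock: 16.0
position: [0.5035, -0.1827, 0.1883]
tcp_rot: [[-1.0, 0.0, -0.002], [0.0, 1.0, 0.0], [0.002, 0.0, -1.0]]
contact_force: [-1.0, 0.0, -4.5]
gripper_width: 0.667
grasp_force: 54.6
```

Run:
```python
from h import *
import cv2
f=[]
for i in range(5):
    s=robot.observe();f.append(s["contact_force"][2]);a=vision.camera("scene")
print(np.round(f,2).tolist(),s["position"],s["clock"],s["grasp_force"],s["gripper_width"])
cv2.imwrite("pics/w5.png",cv2.resize(a[80:330,200:450],(600,600)))
```

```text
[-4.5, -4.88, -4.05, -4.09, -3.57] [ 0.50403235 -0.18289152  0.1890313 ] 16.2 54.5914489030838 0.6687992326025164
```

View pics/w5.png

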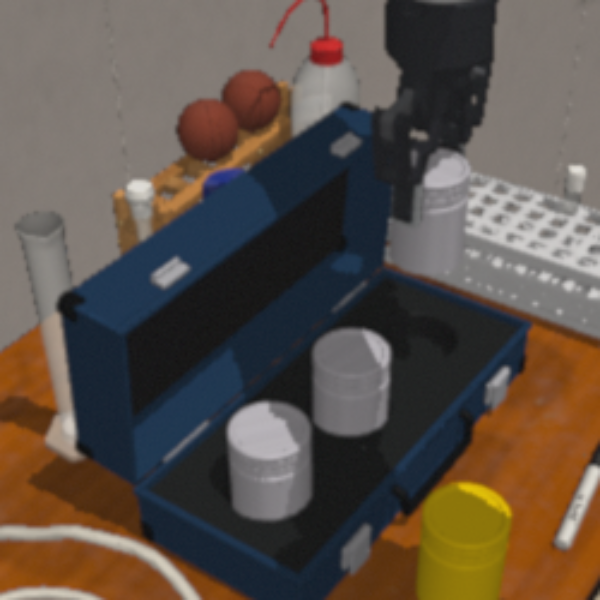

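The right tin weighs about 4.2 N, so it is the heavy one. It is held upright and clear at crop (430,210), the other two are seated, and the lid is at about 1.48 rad.

```bash
python3 -c "
from rig import robot
print(robot.close_job())"
```

```text
the job is handed in; nothing more can be done
None
```

The job is handed in: the lid stands near upright (about 1.48 rad), the left (1.4 N) and middle (1.6 N) tins are back in their wells, and the heaviest, the right one (4.2 N), is held up still and upright in the gripper; the result of the judging was not shown.

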